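# Set the flip tags of the fruit bins

## Robot

A 6-joint arm with a two-finger parallel gripper is mounted at the origin on a cart in front of the work surface, level with it; the furniture and walls round the work are solid. World frame = base frame: x ahead of the robot, y to its left, z up, the work surface at z = 0. Lengths are in mm, angles in rad, forces in N, time in s.
With the tool pointing down it reaches from about 300 to 775 mm from the base axis. Payload 14.6 kg.
Tool frame: the origin (TCP) lies midway between the tips of the shut fingers; the grasp point (between the pads) lies manip.grasp_offset behind it (manip.grasp_offset is the distance from the TCP to the grasp point, in mm); z points along the fingers, y is the direction in which the jaws open and shut (so a half turn about z gives the same grasp; the last joint's range is limited). The gripper opens to 94 mm and grips with 3 to 60 N. Pads are 16 mm wide; open, the fingers measure 119 mm over their backs; the gripper's body (75 mm by 177 mm) begins 78 mm behind the grasp point.
Start: joints at [1.165, 0.3, 1.521, -0, 1.321, -0.067], TCP at [182.793, 518.725, 205.446] pointing down, gripper open.
Joint ranges: [-3.03, 3.03], [-0.79, 2.21], [0.23, 2.52], [-1.04, 4.18], [0, 3.07], [-2.55, 2.55]. Speed limits (rad/s): [2.22, 2.22, 2.57, 3.14, 3.14, 3.14].

## Interface

Orientations are given as [roll, pitch, yaw] about the fixed x, y, z axes, in that order (R = Rz(yaw) Ry(pitch) Rx(roll)).
In Python, from cell import monitor, vision, order, manip gives the robot as it stands.
- The arm moves only by the shell command python3 -m jog 'ROWS' [FORCE]. ROWS is JSON, a list of rows, each a list of 7 numbers: the shift along the tool's x, y, z in cm, then the turn, a rotation vector about the tool's x, y, z in rad, then the opening in per cent of the stroke, from 0 (shut) to 100 (fully open). In form: [[tx, ty, tz, rx, ry, rz, jaw], ...]. A call has 1 to 8 rows; each row shifts and turns the commanded pose from where the row before left it, along the tool's axes as they then stand; what a row does not reach is not made up. A row lasts 1/10 s, in which the tool goes at most 50 mm and 8.59 degrees, less where a joint would pass 70% of its speed; a pose out of reach is approached as far as the arm can. A call is refused whole if a number of a shift passes 5 or a number of a turn 0.15, either way. A call with a gripper value outside its range is refused whole. The fingers move at their own pace and stop on an object; FORCE is the grip in N (left out, the last holds). Time passes only in rows, so rows that do not move let the fingers close. It gives the time, the measured TCP pose, the force and the opening at its end, in the units of the state.
- monitor.read_state(): the state, without advancing time (a new reading comes with each control period).
- vision.camera(name): name is "side" or "top" or "wrist"; returns a dict with "color" (400x640x3 uint8, blue, green, red), "fx", "fy", "cx", "cy" (pixels), "distortion" ([k1, k2, p1, p2, k3] as OpenCV has them; the pictures are not rectified), "cam_to_world" (4x4, takes a point from camera to world coordinates); the wrist camera has in their place "tool_from_camera" (4x4, takes a point from camera to tool coordinates, whose origin is the TCP and whose axes are the flange's). Camera axes: x right, y down, z forward; pixel columns grow to the right and rows downward; lengths in mm; the calibration is good to about 2 mm. A picture is of the moment at which its call begins: read the wrist's pose just before it. There is no depth.
- order.sign_off(): hands the job in, once; it reports no verdict.
The state is a dict: "clock": time; "joints": joint angles; "qd": joint speeds; "effort": joint torques, N m; "eef_pos": TCP position; "eef_rot": TCP orientation; "wrist_force": force on the tool from outside, world axes, zero at the start; "moment": the same for the moment, N m; "finger_gap": finger opening in mm.
Only numpy, scipy, OpenCV 4.12 (cv2) and the standard library are available. Lean on these libraries where they do the work, as an engineer would, in place of code of your own. Each camera call takes 0.05 s, during which the arm holds its last target.

## Task

Each of the four fruit bins has a hinged flip tag on the rail straight in front of it. With a fingertip, flip over the tags that are wrong, so that the bins with fruit in them show green (tag leaning right back towards its bin) and the empty bins show red (tag leaning right forward, away from its bin). Only push the tags over gently, without pinching them, and leave the fruit and everything standing round about where it is.

Things in the scene. Friction and masses are not known exactly. Their poses are not given: they have to be found in the camera images.
- bin_1: White open bin, fixed, 120 (x) x 84 (y) x 50 (z) mm, walls 3 mm; full if fruit lies in it, else empty. Origin: centre of its underside, 44 mm above the cooktop; x away from the robot, y left along the row of four (90 mm apart, order changes). Its tag is the one straight in front: hinge at x -170, y 0, z +48 mm in this frame, on a 14 mm thick wooden rail whose top is at z +30; open space between.
- bin_2: White open bin, fixed, 120 (x) x 84 (y) x 50 (z) mm, walls 3 mm; full if fruit lies in it, else empty. Origin: centre of its underside, 44 mm above the cooktop; x away from the robot, y left along the row of four (90 mm apart, order changes). Its tag is the one straight in front: hinge at x -170, y 0, z +48 mm in this frame, on a 14 mm thick wooden rail whose top is at z +30; open space between.
- bin_3: White open bin, fixed, 120 (x) x 84 (y) x 50 (z) mm, walls 3 mm; full if fruit lies in it, else empty. Origin: centre of its underside, 44 mm above the cooktop; x away from the robot, y left along the row of four (90 mm apart, order changes). Its tag is the one straight in front: hinge at x -170, y 0, z +48 mm in this frame, on a 14 mm thick wooden rail whose top is at z +30; open space between.
- bin_4: White open bin, fixed, 120 (x) x 84 (y) x 50 (z) mm, walls 3 mm; full if fruit lies in it, else empty. Origin: centre of its underside, 44 mm above the cooktop; x away from the robot, y left along the row of four (90 mm apart, order changes). Its tag is the one straight in front: hinge at x -170, y 0, z +48 mm in this frame, on a 14 mm thick wooden rail whose top is at z +30; open space between.
- tag_a (a joint): Angle of tag a about its level hinge along the row: 0 upright; +1.1 rad leaning away from the robot on its stop, GREEN face (white disc) up; -1.1 leaning towards the robot on its stop, RED face (white bar) up. Plate 44 mm wide, 5 mm thick, with a free-turning black roller (12 mm thick, 38 mm long) along its free edge, axis 60 mm from the hinge; 42 g in all. Past upright it falls to the other stop.
- stand_a: Fixed steel clip of tag a, 20 (x) x 60 (y) mm, nothing over 6 mm above its origin, the middle of the hinge axis; x from the robot to the bins, y left along the hinge; 46 mm between neighbouring tags. At a stop the roller's axis is 53 mm out and 27 mm up, its outside 60 mm out. A fingertip 10 to 18 mm above the hinge, pushed level against the roller from outside to just past the hinge, flips the tag.
- tag_b (a joint): Angle of tag b about its level hinge along the row: 0 upright; +1.1 rad leaning away from the robot on its stop, GREEN face (white disc) up; -1.1 leaning towards the robot on its stop, RED face (white bar) up. Plate 44 mm wide, 5 mm thick, with a free-turning black roller (12 mm thick, 38 mm long) along its free edge, axis 60 mm from the hinge; 42 g in all. Past upright it falls to the other stop.
- stand_b: Fixed steel clip of tag b, 20 (x) x 60 (y) mm, nothing over 6 mm above its origin, the middle of the hinge axis; x from the robot to the bins, y left along the hinge; 46 mm between neighbouring tags. At a stop the roller's axis is 53 mm out and 27 mm up, its outside 60 mm out. A fingertip 10 to 18 mm above the hinge, pushed level against the roller from outside to just past the hinge, flips the tag.
- tag_c (a joint): Angle of tag c about its level hinge along the row: 0 upright; +1.1 rad leaning away from the robot on its stop, GREEN face (white disc) up; -1.1 leaning towards the robot on its stop, RED face (white bar) up. Plate 44 mm wide, 5 mm thick, with a free-turning black roller (12 mm thick, 38 mm long) along its free edge, axis 60 mm from the hinge; 42 g in all. Past upright it falls to the other stop.
- stand_c: Fixed steel clip of tag c, 20 (x) x 60 (y) mm, nothing over 6 mm above its origin, the middle of the hinge axis; x from the robot to the bins, y left along the hinge; 46 mm between neighbouring tags. At a stop the roller's axis is 53 mm out and 27 mm up, its outside 60 mm out. A fingertip 10 to 18 mm above the hinge, pushed level against the roller from outside to just past the hinge, flips the tag.
- tag_d (a joint): Angle of tag d about its level hinge along the row: 0 upright; +1.1 rad leaning away from the robot on its stop, GREEN face (white disc) up; -1.1 leaning towards the robot on its stop, RED face (white bar) up. Plate 44 mm wide, 5 mm thick, with a free-turning black roller (12 mm thick, 38 mm long) along its free edge, axis 60 mm from the hinge; 42 g in all. Past upright it falls to the other stop.
- stand_d: Fixed steel clip of tag d, 20 (x) x 60 (y) mm, nothing over 6 mm above its origin, the middle of the hinge axis; x from the robot to the bins, y left along the hinge; 46 mm between neighbouring tags. At a stop the roller's axis is 53 mm out and 27 mm up, its outside 60 mm out. A fingertip 10 to 18 mm above the hinge, pushed level against the roller from outside to just past the hinge, flips the tag.
- mandarin_1: Loose orange mandarin, 49 x 50 x 44 mm, lying in a bin. Origin: centre of its underside. Bystander.
- mandarin_2: Loose orange mandarin, 49 x 50 x 44 mm, lying in a bin. Origin: centre of its underside. Bystander.
- lemon_a: Loose yellow lemon, 72 x 55 x 56 mm, lying crosswise in a bin. Origin: centre of its underside. Bystander.
- lemon_b: Loose yellow lemon, 72 x 55 x 56 mm, lying crosswise in a bin. Origin: centre of its underside. Bystander.
- salt_shaker: Loose glass salt shaker with grey top, 44 x 44 x 90 mm, on the worktop left of the stove. Origin: centre of its underside. Bystander.
- pepper_mill: Loose dark wooden pepper mill, 58 x 58 x 170 mm, on the worktop left of the stove. Origin: centre of its underside. Bystander.
- steel_cup: Loose small steel beaker, 56 x 56 x 64 mm, on the worktop right of the stove. Origin: centre of its underside. Bystander.
- honey_jar: Loose jar of honey with a grey lid, 71 x 71 x 110 mm, on the worktop right of the stove. Origin: centre of its underside. Bystander.

How it is judged (in metres and radians):
At the end, for the whole second after the job is handed in: Every tag in front of a bin with fruit leans away from the robot (green up, joint above 0.95 rad), every tag in front of an empty bin leans towards the robot (red up, joint below -0.95 rad), and the tags are at rest (under 0.2 rad/s) ((((y of stand_a in the frame of bin_1 between -0.045 and 0.045 m or y of stand_a in the frame of bin_3 between -0.045 and 0.045 m) and value of joint tag_a above 0.95 rad) or ((y of stand_a in the frame of bin_2 between -0.045 and 0.045 m or y of stand_a in the frame of bin_4 between -0.045 and 0.045 m) and value of joint tag_a below -0.95 rad)) and velocity of joint tag_a between -0.2 and 0.2 rad/s and (((y of stand_b in the frame of bin_1 between -0.045 and 0.045 m or y of stand_b in the frame of bin_3 between -0.045 and 0.045 m) and value of joint tag_b above 0.95 rad) or ((y of stand_b in the frame of bin_2 between -0.045 and 0.045 m or y of stand_b in the frame of bin_4 between -0.045 and 0.045 m) and value of joint tag_b below -0.95 rad)) and velocity of joint tag_b between -0.2 and 0.2 rad/s and (((y of stand_c in the frame of bin_1 between -0.045 and 0.045 m or y of stand_c in the frame of bin_3 between -0.045 and 0.045 m) and value of joint tag_c above 0.95 rad) or ((y of stand_c in the frame of bin_2 between -0.045 and 0.045 m or y of stand_c in the frame of bin_4 between -0.045 and 0.045 m) and value of joint tag_c below -0.95 rad)) and velocity of joint tag_c between -0.2 and 0.2 rad/s and (((y of stand_d in the frame of bin_1 between -0.045 and 0.045 m or y of stand_d in the frame of bin_3 between -0.045 and 0.045 m) and value of joint tag_d above 0.95 rad) or ((y of stand_d in the frame of bin_2 between -0.045 and 0.045 m or y of stand_d in the frame of bin_4 between -0.045 and 0.045 m) and value of joint tag_d below -0.95 rad)) and velocity of joint tag_d between -0.2 and 0.2 rad/s); the robot touches nothing.
It fails at once if fruit in the bins is lifted or shifted by more than 20 mm (distance of any of mandarin_1, mandarin_2, lemon_a, lemon_b from where it was at the start of the episode above 0.02 m).
It fails at once if one of the things standing round the station is lifted or shifted by more than 20 mm (distance of any of salt_shaker, pepper_mill, steel_cup, honey_jar from where it was at the start of the episode above 0.02 m).
It fails at once if a tag is pinched: the fingers press on its green and its red face at once (over 2 N on each) ((contact force between the fingers and tag_a_c1 above 2 N and contact force between the fingers and tag_a_c2 above 2 N) or (contact force between the fingers and tag_b_c1 above 2 N and contact force between the fingers and tag_b_c2 above 2 N) or (contact force between the fingers and tag_c_c1 above 2 N and contact force between the fingers and tag_c_c2 above 2 N) or (contact force between the fingers and tag_d_c1 above 2 N and contact force between the fingers and tag_d_c2 above 2 N)).
It fails at once if a tag or its clip is forced (over 25 N) (contact force between any of the fingers, the arm and stand_a above 25 N or contact force between any of the fingers, the arm and stand_b above 25 N or contact force between any of the fingers, the arm and stand_c above 25 N or contact force between any of the fingers, the arm and stand_d above 25 N).
It also fails if it takes over 48 s, if anything falls off the work surface, if the arm or the gripper's body presses on something with over 40 N, if the wrist force passes 120 N, or if a joint passes its speed limit or range.

## Working session

There is one attempt and no reset: what is moved stays moved. The work goes in short steps, Python scripts to look and compute and a shell command to move; the robot and the scene stay as the last step left them, time stands still between calls to the robot, and variables do not carry over. Pictures are saved under pics/ and viewed, and the job is handed in when it is done.

```bash
mkdir -p pics; python3 - <<'E'
from cell import monitor, vision, order, manip
import cv2
print(monitor.read_state(), manip.grasp_offset)
for n in ("side","top","wrist"):
    c=vision.camera(n); cv2.imwrite(f"pics/{n}0.png",c["color"])
    print(n,{k:v for k,v in c.items() if k!="color"})
E
```

```text
{'clock': 0.0, 'joints': array([ 1.16536336e+00,  3.00494092e-01,  1.52158306e+00,  2.92728763e-07,
        1.32070955e+00, -6.65994161e-02]), 'qd': array([ 2.06530179e-04,  1.22982006e-04,  6.83154457e-04,  5.96995797e-04,
       -3.69758395e-06,  1.63913761e-03]), 'effort': array([-3.48988069e-03, -5.31794751e+01, -3.52736771e+01,  7.06623774e-02,
        2.43997585e-02, -8.42062036e-05]), 'eef_pos': array([182.70982095, 518.48196088, 204.87288648]), 'eef_rot': array([-3.14040127e+00, -7.97472043e-05,  2.80275898e+00]), 'wrist_force': array([ 0.0665468 , -0.11550496,  0.32939339]), 'moment': array([-0.03799521,  0.01645533, -0.00460764]), 'finger_gap': 93.8455461744478} 18.8
side {'fx': 412.96273827706574, 'fy': 412.96273827706574, 'cx': 321.8791917868846, 'cy': 199.79348865166145, 'distortion': array([-0.0034158,  0.       ,  0.       ,  0.       ,  0.       ]), 'cam_to_world': array([[-3.38462404e-01, -6.72151992e-01,  6.58524792e-01,
        -5.05231610e+02],
       [-9.40909158e-01,  2.50331209e-01, -2.28088232e-01,
         4.13992473e+02],
       [-1.15393480e-02, -6.96811299
[... 539 characters left out ...]
32734e-01, -9.89042235e-01,
         1.41570642e+03],
       [ 0.00000000e+00,  0.00000000e+00,  0.00000000e+00,
         1.00000000e+00]])}
wrist {'fx': 285.89859316003447, 'fy': 285.89859316003447, 'cx': 324.1137924200756, 'cy': 198.62345795097485, 'distortion': array([-0.04856744,  0.        ,  0.        ,  0.        ,  0.        ]), 'tool_from_camera': array([[-1.36835720e-04, -9.59841447e-01, -2.80543007e-01,
         8.22678736e+01],
       [ 9.99999811e-01,  3.69255922e-05, -6.14089120e-04,
         4.71608123e-01],
       [ 5.99787406e-04, -2.80543038e-01,  9.59841260e-01,
        -1.78546319e+02],
       [ 0.00000000e+00,  0.00000000e+00,  0.00000000e+00,
         1.00000000e+00]])}
```

View pics/top0.png

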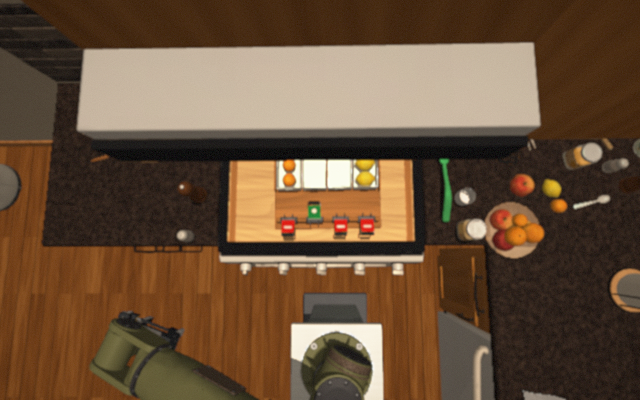

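View pics/side0.png

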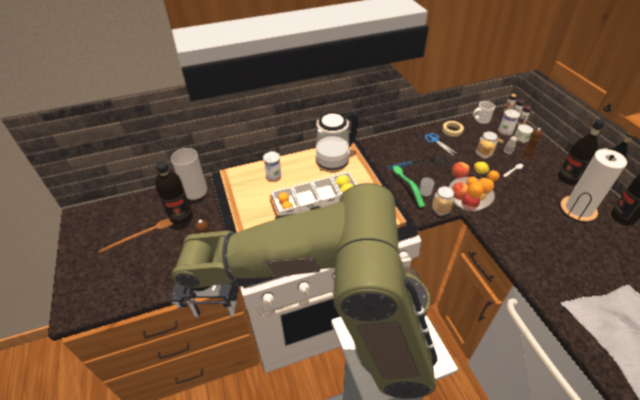

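```bash
python3 - <<'E'
import cv2
a=cv2.imread("pics/top0.png")[145:255,215:425]; cv2.imwrite("pics/topz.png",cv2.resize(a,None,fx=3.8,fy=3.8,interpolation=cv2.INTER_CUBIC))
E
```

```text
(no output)
```

View pics/topz.png

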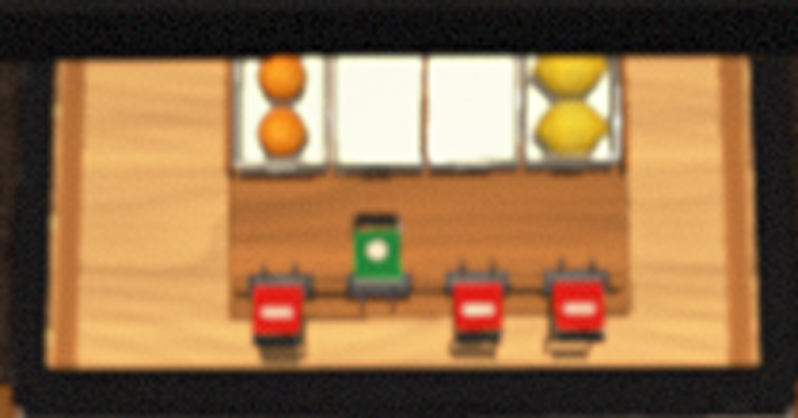

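View pics/wrist0.png

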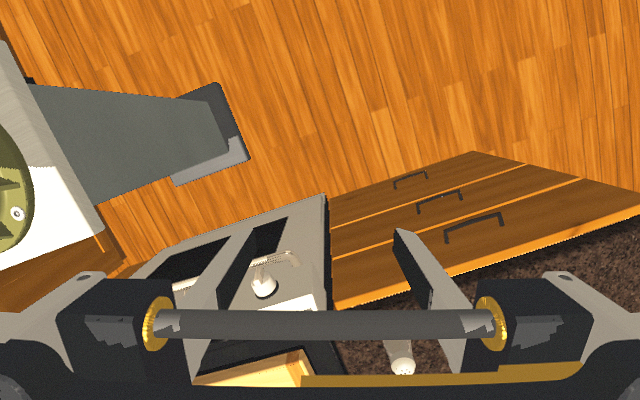

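```bash
python3 - <<'E'
import cv2
a=cv2.imread("pics/side0.png")[160:250,250:390]; cv2.imwrite("pics/sidez.png",cv2.resize(a,None,fx=5.5,fy=5.5,interpolation=cv2.INTER_CUBIC))
E
```

```text
(no output)
```

View pics/sidez.png

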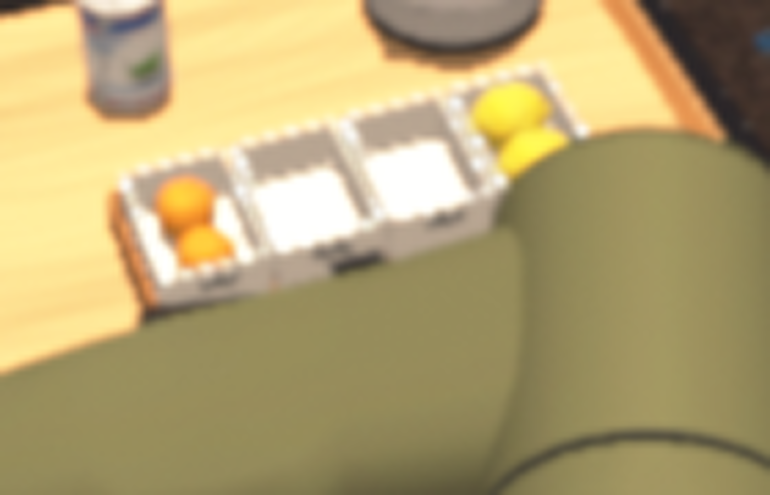

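```bash
cat > h.py <<'E'
import numpy as np, cv2
from scipy.spatial.transform import Rotation as R
from cell import monitor, vision
def calib(n,st=None,c=None):
    c=c or vision.camera(n)
    K=np.array([[c["fx"],0,c["cx"]],[0,c["fy"],c["cy"]],[0,0,1]])
    if n=="wrist":
        T=np.eye(4);T[:3,:3]=R.from_euler('xyz',st["eef_rot"]).as_matrix();T[:3,3]=st["eef_pos"]; T=T@c["tool_from_camera"]
    else: T=c["cam_to_world"]
    return K,np.array(c["distortion"]),T
def ray(cal,uv):
    K,D,T=cal
    p=cv2.undistortPoints(np.array([[uv]],float),K,D)[0,0]
    d=T[:3,:3]@np.array([p[0],p[1],1]); return T[:3,3],d/np.linalg.norm(d)
def plane(cal,uv,z):
    o,d=ray(cal,uv); return o+d*(z-o[2])/d[2]
def tri(*rs):
    A=sum(np.eye(3)-np.outer(d,d) for o,d in rs);b=sum((np.eye(3)-np.outer(d,d))@o for o,d in rs)
    x=np.linalg.solve(A,b); return x,[np.linalg.norm((np.eye(3)-np.outer(d,d))@(x-o)) for o,d in rs]
def proj(cal,P):
    K,D,T=cal;Ti=np.linalg.inv(T)
    return cv2.projectPoints(np.array([P],float),Ti[:3,:3],Ti[:3,3],K,D)[0].reshape(2)
E
python3 - <<'E'
from h import *
np.set_printoptions(precision=1,suppress=True)
s=calib("side");t=calib("top")
for sp,tp in [((158,283),(236,166)),((265,255),(330,168)),((377,217),(427,165)),((186,203),(282,77)),((206,248),(283,132))]:
    su=(250+sp[0]/5.5-.4,160+sp[1]/5.5-.4);tu=(215+tp[0]/3.8-.4,145+tp[1]/3.8-.4)
    print(tri(ray(s,su),ray(t,tu)))
# tags on plane guess
for z in (60,100):
  for p in [(278,312),(377,250),(477,310),(578,308),(278,340),(377,218),(477,338),(578,335),(278,283),(377,287),(477,280),(578,277)]:
    print(z,p,plane(t,(215+p[0]/3.8-.4,145+p[1]/3.8-.4),z))
E
```

```text
(array([623. , 206.7,  92.9]), [np.float64(3.689721502359388), np.float64(3.6897215023595025)])
(array([621.5, 122.3,  93. ]), [np.float64(5.935490521781688), np.float64(5.935490521781599)])
(array([622.5,  33.3, 101. ]), [np.float64(6.020479038492696), np.float64(6.020479038492589)])
(array([707.8, 164.3,  81.8]), [np.float64(1.2691716086102363), np.float64(1.2691716086101987)])
(array([655.6, 163.1,  82.6]), [np.float64(1.72280871507922), np.float64(1.7228087150793074)])
60 (278, 312) [489.6 166.9  60. ]
60 (377, 250) [546.9  75.1  60. ]
60 (477, 310) [490.8 -17.4  60. ]
60 (578, 308) [ 492.4 -110.5   60. ]
60 (278, 340) [463.8 166.6  60. ]
60 (377, 218) [576.9  75.2  60. ]
60 (477, 338) [465.1 -17.2  60. ]
60 (578, 335) [ 467.6 -110.    60. ]
60 (278, 283) [516.5 167.2  60. ]
60 (377, 287) [512.4  75.1  60. ]
60 (477, 280) [518.6 -17.6  60. ]
60 (578, 277) [ 521. -111.   60.]
100 (278, 312) [487.1 162.3 100. ]
100 (377, 250) [542.7  73.2 100. ]
100 (477, 310) [488.3 -16.6 100. ]
100 (578, 308) [ 489.8 -106.9  100. ]
100 (278, 340) [462.1 162.  100. ]
100 (377, 218) [571.9  73.3 100. ]
100 (477, 338) [463.3 -16.4 100. ]
100 (578, 335) [ 465.7 -106.4  100. ]
100 (278, 283) [513.2 162.5 100. ]
100 (377, 287) [509.3  73.2 100. ]
100 (477, 280) [515.2 -16.8 100. ]
100 (578, 277) [ 517.6 -107.4  100. ]
```

```bash
python3 -m jog '[[0,0,-4.8,0,0,-0.113,0],[0,0,-4.8,0,0,-0.113,0],[0,0,-4.8,0,0,-0.113,0],[-1.5,-4.4,0,0,0,0,0],[-1.5,-4.4,0,0,0,0,0],[-1.5,-4.4,0,0,0,0,0],[-1.5,-4.4,0,0,0,0,0],[-1.5,-4.4,0,0,0,0,0]]' 5
```

```text
clock: 1.05
eef_pos: [257.8, 297.0, 349.4]
eef_rot: [3.141, 0.0, -3.141]
wrist_force: [1.0, -0.8, 0.2]
finger_gap: 33.6
```

```bash
python3 - <<'E'
from h import *
np.set_printoptions(precision=1,suppress=True)
s=calib("side");t=calib("top")
print(tri(ray(s,(188,93)),ray(t,(110,158))),tri(ray(s,(427,52)),ray(t,(525,150))))
E
```

```text
(array([580.2, 429.8, 709.3]), [np.float64(2.051265717475088), np.float64(2.0512657174750815)]) (array([ 599.3, -352.4,  683.5]), [np.float64(8.068112222224967), np.float64(8.068112222225178)])
```

```bash
python3 -m jog '[[-2,-4.4,0,0,0,0,0],[-2,-4.4,0,0,0,0,0],[-2,-4.4,0,0,0,0,0],[-2,-4.4,0,0,0,0,0],[-2,-4.4,0,0,0,0,0],[-2,-4.4,0,0,0,0,0],[-2,0,0,0,0,0,0],[0,0,0,0,0,0,0]]' && python3 - <<'E'
from h import *
st=monitor.read_state();c=vision.camera("wrist");cv2.imwrite("pics/w1.png",c["color"]);print(st["eef_pos"],st["eef_rot"])
c=vision.camera("side");cv2.imwrite("pics/s1.png",c["color"])
E
```

```text
clock: 1.95
eef_pos: [399.3, 34.0, 348.8]
eef_rot: [3.141, -0.001, 3.139]
wrist_force: [0.1, 0.3, -0.2]
finger_gap: 0.6
[399.27464358  33.99156257 348.78009941] [ 3.14143447e+00 -1.41609977e-03  3.13893351e+00]
```

View pics/w1.png

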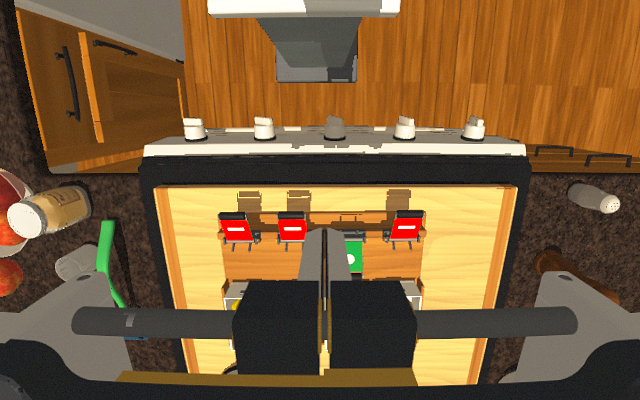

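View pics/s1.png

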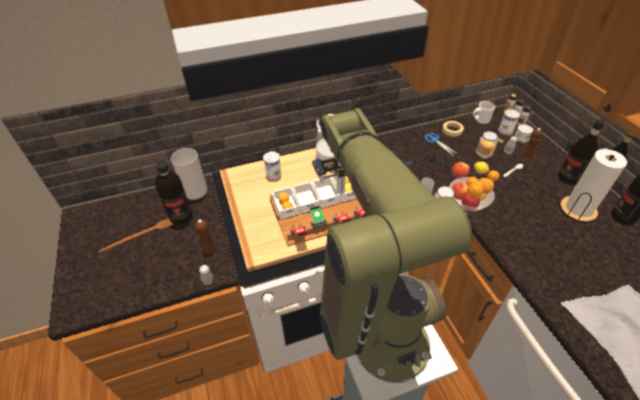

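```bash
python3 - <<'E'
from h import *
np.set_printoptions(precision=1,suppress=True)
st=monitor.read_state()
cw=vision.camera("wrist")
cals={"wrist":calib("wrist",st,cw),"top":calib("top"),"side":calib("side")}
im={"wrist":cw["color"],"top":cv2.imread("pics/top0.png"),"side":cv2.imread("pics/s1.png")}
roi={"wrist":(205,245,200,440),"top":(215,240,270,385),"side":(200,245,285,370)}
bl={}
for n,(a,b,c_,d) in roi.items():
    I=im[n][a:b,c_:d].astype(int); m=((I[...,2]>140)&(I[...,1]<70)&(I[...,0]<70)).astype(np.uint8)
    k,l,s,c=cv2.connectedComponentsWithStats(m)
    L=[]
    for i in range(1,k):
        if s[i,4]>8: 
            cc=[np.array(q) for q in [c[i]]][0]; L.append((s[i,0]+c_,s[i,1]+a,s[i,2],s[i,3],s[i,4],(s[i,0]+s[i,2]/2-.5+c_,s[i,1]+s[i,3]/2-.5+a)))
    bl[n]=L; print(n,*L,sep="\n ")
w=sorted(x[5] for x in bl["wrist"])[::-1]; t=sorted(x[5] for x in bl["top"])
for a,b in zip(w,t): print(tri(ray(cals["wrist"],a),ray(cals["top"],b)))
# roller outside edges seen from wrist, plane 119
for uv in [(236,214),(293,214),(409,214)]: print("roller",plane(cals["wrist"],uv,119))
E
python3 - <<'E'
import cv2
a=cv2.imread("pics/w1.png")[180:310,200:450]; cv2.imwrite("pics/w1z.png",cv2.resize(a,None,fx=3.2,fy=3.2,interpolation=cv2.INTER_CUBIC))
E
```

```text
wrist
 (np.int32(219), np.int32(220), np.int32(33), np.int32(21), np.int32(498), (np.float64(235.0), np.float64(230.0)))
 (np.int32(277), np.int32(220), np.int32(29), np.int32(20), np.int32(462), (np.float64(291.0), np.float64(229.5)))
 (np.int32(389), np.int32(219), np.int32(32), np.int32(21), np.int32(485), (np.float64(404.5), np.float64(229.0)))
top
 (np.int32(281), np.int32(220), np.int32(14), np.int32(13), np.int32(121), (np.float64(287.5), np.float64(226.0)))
 (np.int32(334), np.int32(220), np.int32(14), np.int32(12), np.int32(105), (np.float64(340.5), np.float64(225.5)))
 (np.int32(360), np.int32(219), np.int32(14), np.int32(13), np.int32(127), (np.float64(366.5), np.float64(225.0)))
side
 (np.int32(293), np.int32(230), np.int32(6), np.int32(4), np.int32(9), (np.float64(295.5), np.float64(231.5)))
(array([488.8, 162.9, 106.9]), [np.float64(0.5903098414534635), np.float64(0.5903098414534731)])
(array([490.5, -17.5, 104.1]), [np.float64(0.32120808292491493), np.float64(0.3212080829248952)])
(array([ 491.3, -106.2,  105.7]), [np.float64(0.5681835115035121), np.float64(0.5681835115035073)])
roller [459.3 -98.3 119. ]
roller [459.1 -11.4 119. ]
roller [459.1 164.6 119. ]
```

View pics/w1z.png

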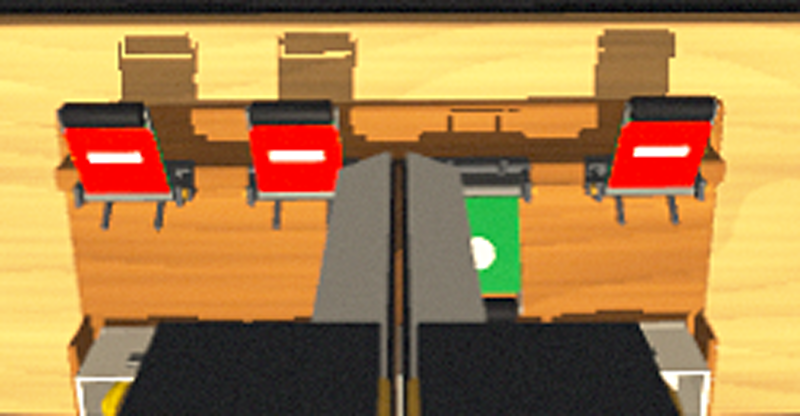

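```bash
python3 -m jog '[[-0.4,4.3,0,0,0,0,0],[-0.4,4.3,0,0,0,0,0],[-0.3,4.3,0,0,0,0,0],[0,0,4.5,0,0,0,0],[0,0,4.5,0,0,0,0],[0,0,4.5,0,0,0,0],[0,0,4,0,0,0,0],[0,0,0,0,0,0,0]]' && python3 - <<'E'
from h import *
c=vision.camera("wrist");cv2.imwrite("pics/w2.png",c["color"])
E
```

```text
clock: 3.0
eef_pos: [406.3, 163.7, 170.9]
eef_rot: [-3.139, -0.007, -3.14]
wrist_force: [-0.4, 0.4, 1.3]
finger_gap: 0.6
```

View pics/w2.png

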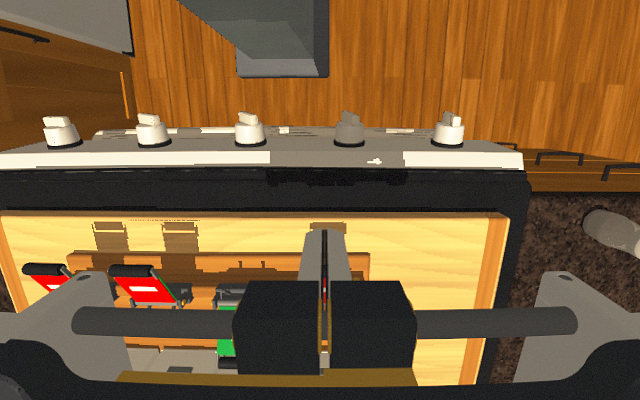

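```bash
python3 -m jog '[[0,0,3.3,0,0,0,0],[0,0,3.3,0,0,0,0],[0,0,0,0,0,0,0],[-1.5,0,0,0,0,0,0],[-1.5,0,0,0,0,0,0],[0,0,0,0,0,0,0]]'
```

```text
clock: 3.65
eef_pos: [441.1, 164.3, 111.6]
eef_rot: [3.14, 0.004, -3.141]
wrist_force: [-0.4, 0.4, -0.4]
finger_gap: 0.2
```

```bash
python3 -m jog '[[0,0,0,0,0,0,0],[0,0,0,0,0,0,0]]'
```

```text
clock: 3.85
eef_pos: [438.7, 164.0, 109.6]
eef_rot: [3.141, 0.001, -3.141]
wrist_force: [-0.6, 0.7, 0.5]
finger_gap: 0.4
```

```bash
python3 -m jog '[[0,0,0.5,0,0,0,0],[-1.2,0,0,0,0,0,0],[-1.2,0,0,0,0,0,0],[-1.2,0,0,0,0,0,0],[-1.2,0,0,0,0,0,0],[-1.2,0,0,0,0,0,0],[-0.8,0,0,0,0,0,0],[0,0,0,0,0,0,0]]'
```

```text
clock: 4.65
eef_pos: [507.7, 163.7, 103.2]
eef_rot: [-3.142, -0.0, 3.141]
wrist_force: [-0.6, 0.1, 0.3]
finger_gap: 0.6
```

```bash
python3 -m jog '[[-0.8,0,0,0,0,0,0],[0,0,0,0,0,0,0],[2,0,0,0,0,0,0],[2,0,0,0,0,0,0],[3,0,0,0,0,0,0],[0,0,0,0,0,0,0]]' && python3 - <<'E'
from h import *
c=vision.camera("top");cv2.imwrite("pics/t2.png",cv2.resize(c["color"][145:255,215:425],None,fx=3.8,fy=3.8,interpolation=cv2.INTER_CUBIC))
c=vision.camera("wrist");cv2.imwrite("pics/w3.png",c["color"])
E
```

```text
clock: 5.25
eef_pos: [442.4, 163.8, 103.4]
eef_rot: [-3.141, -0.001, -3.141]
wrist_force: [0.5, -0.1, -1.0]
finger_gap: 0.6
```

View pics/t2.png

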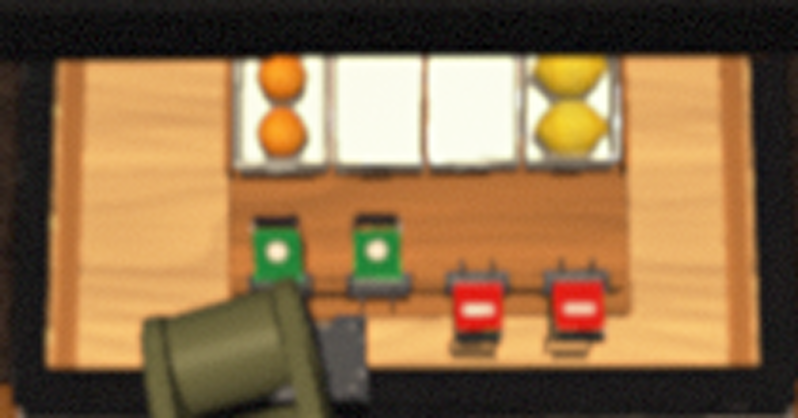

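View pics/w3.png

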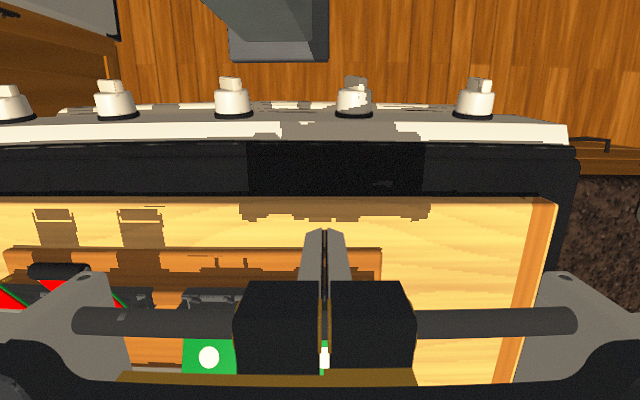

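```bash
python3 -m jog '[[2.5,0,0,0,0,0,0],[0,0,-4.5,0,0,0,0],[0,-4.5,-1.5,0,0,0,0],[0,-4.5,0,0,0,0,0],[0,-4.5,0,0,0,0,0],[0,-4.5,0,0,0,0,0],[0,-4.5,0,0,0,0,0],[0,-4.5,0,0,0,0,0]]' && python3 -m jog '[[0,0,0,0,0,0,0],[0,0,0,0,0,0,0]]' 
```

```text
clock: 6.15
eef_pos: [420.3, -108.6, 163.8]
eef_rot: [-3.141, 0.001, -3.142]
wrist_force: [1.4, 0.3, 0.5]
finger_gap: 0.4
clock: 6.35
eef_pos: [420.3, -107.2, 163.5]
eef_rot: [3.142, 0.0, 3.139]
wrist_force: [-0.3, 0.6, -0.2]
finger_gap: 0.7
```

Well aligned; go down 59 mm and push.

```bash
python3 -m jog '[[0,0,3,0,0,0,0],[0,0,2.9,0,0,0,0],[0,0,0,0,0,0,0],[0,0,0,0,0,0,0]]' && python3 -m jog '[[-1.5,0,0,0,0,0,0],[-1.2,0,0,0,0,0,0],[-1.2,0,0,0,0,0,0],[-1.2,0,0,0,0,0,0],[-1.2,0,0,0,0,0,0],[-1.2,0,0,0,0,0,0],[-1.2,0,0,0,0,0,0],[0,0,0,0,0,0,0]]'
```

```text
clock: 6.75
eef_pos: [420.4, -105.6, 105.1]
eef_rot: [3.141, -0.0, -3.14]
wrist_force: [0.9, 0.1, -0.1]
finger_gap: 0.0
clock: 7.55
eef_pos: [508.5, -105.9, 106.1]
eef_rot: [-3.141, 0.002, -3.14]
wrist_force: [-0.1, -0.2, -0.1]
finger_gap: 0.5
```

```bash
python3 -m jog '[[-1.0,0,0,0,0,0,0],[0,0,0,0,0,0,0],[3,0,0,0,0,0,0],[3,0,0,0,0,0,0],[3,0,0,0,0,0,0],[0.5,0,0,0,0,0,0],[0,0,-4.5,0,0,0,0],[0,0,-4.5,0,0,0,0]]' && python3 - <<'E'
from h import *
c=vision.camera("top");cv2.imwrite("pics/t3.png",cv2.resize(c["color"][145:255,215:425],None,fx=3.8,fy=3.8,interpolation=cv2.INTER_CUBIC))
E
```

```text
clock: 8.35
eef_pos: [421.5, -106.1, 195.7]
eef_rot: [3.141, -0.001, 3.142]
wrist_force: [1.3, -0.2, 0.4]
finger_gap: 0.2
```

View pics/t3.png

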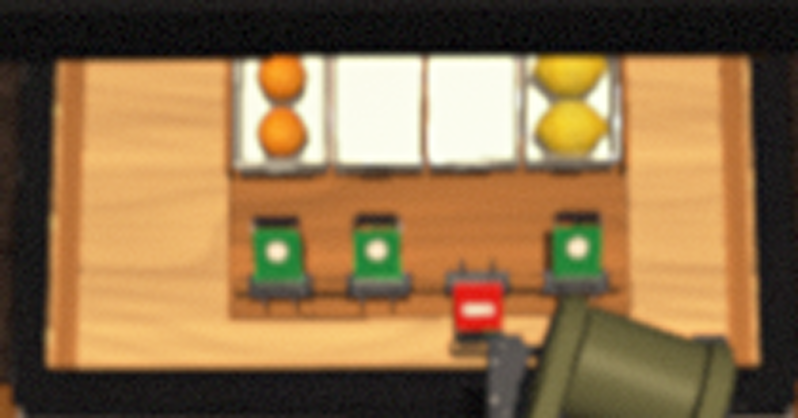

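```bash
python3 -m jog '[[-3.1,3,0,0,0,0,0],[-3.1,3,0,0,0,0,0],[-3.1,3,0,0,0,0,0],[-3.1,3,0,0,0,0,0],[-3.1,3,0,0,0,0,0],[-3.1,3,0,0,0,0,0],[0,0,0,0,0,0,0],[0,0,0,0,0,0,0]]' && python3 - <<'E'
from h import *
c=vision.camera("side");cv2.imwrite("pics/s4.png",c["color"])
st=monitor.read_state();c=vision.camera("wrist");cv2.imwrite("pics/w4.png",c["color"])
E
```

```text
clock: 9.2
eef_pos: [608.0, 74.3, 193.7]
eef_rot: [-3.141, -0.001, -3.14]
wrist_force: [-0.5, 0.2, -0.3]
finger_gap: 0.5
```

View pics/w4.png

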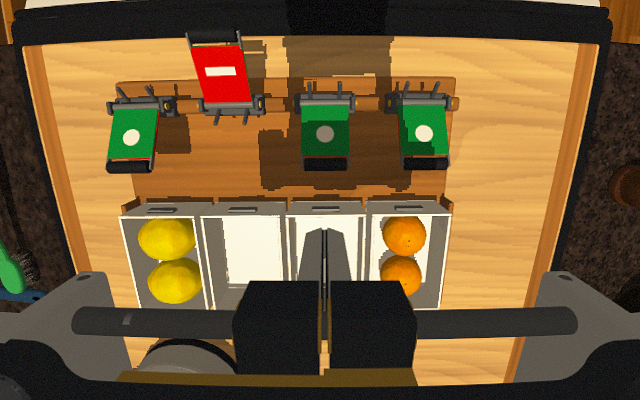

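View pics/s4.png

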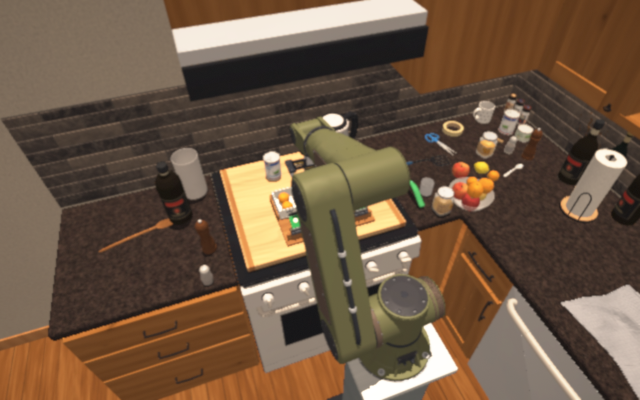

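```bash
python3 - <<'E'
from h import *
st=monitor.read_state();c=calib("wrist",st)
for uv,z in [((325,169),119),((325,103),92),((325,215),94),((424,103),92),((325,163),119)]: print(uv,plane(c,uv,z).round(1))
E
```

```text
(325, 169) [571.9  74.4 119. ]
(325, 103) [514.1  74.4  92. ]
(325, 215) [624.6  74.4  94. ]
(424, 103) [513.6 167.8  92. ]
(325, 163) [566.5  74.4 119. ]
```

```bash
python3 -m jog '[[0.6,0,0,0,0,0,0],[0,0,4,0,0,0,0],[0,0,3,0,0,0,0],[0,0,1.9,0,0,0,0],[0,0,0,0,0,0,0],[0,0,0,0,0,0,0]]'
```

```text
clock: 9.95
eef_pos: [601.9, 73.4, 106.6]
eef_rot: [3.142, 0.001, 3.141]
wrist_force: [0.0, 0.0, 1.4]
finger_gap: 0.3
```

```bash
python3 -m jog '[[1.3,0,0,0,0,0,0],[1.2,0,0,0,0,0,0],[1.2,0,0,0,0,0,0],[1.2,0,0,0,0,0,0],[1.2,0,0,0,0,0,0],[1.2,0,0,0,0,0,0],[1.2,0,0,0,0,0,0],[0,0,0,0,0,0,0]]'
```

```text
clock: 10.75
eef_pos: [516.8, 73.8, 107.3]
eef_rot: [3.141, 0.003, -3.141]
wrist_force: [0.2, -0.8, -0.9]
finger_gap: 0.7
```

```bash
python3 -m jog '[[0.6,0,0,0,0,0,0],[0,0,0,0,0,0,0],[-3,0,0,0,0,0,0],[-3,0,0,0,0,0,0],[-3,0,0,0,0,0,0],[0,0,-4.5,0,0,0,0],[0,0,-4.5,0,0,0,0],[0,0,-4.5,0,0,0,0]]' && python3 - <<'E'
from h import *
c=vision.camera("wrist");cv2.imwrite("pics/w5.png",c["color"])
E
```

```text
clock: 11.55
eef_pos: [601.0, 73.7, 241.8]
eef_rot: [-3.142, -0.001, -3.142]
wrist_force: [0.9, -0.2, -0.2]
finger_gap: 0.5
```

View pics/w5.png

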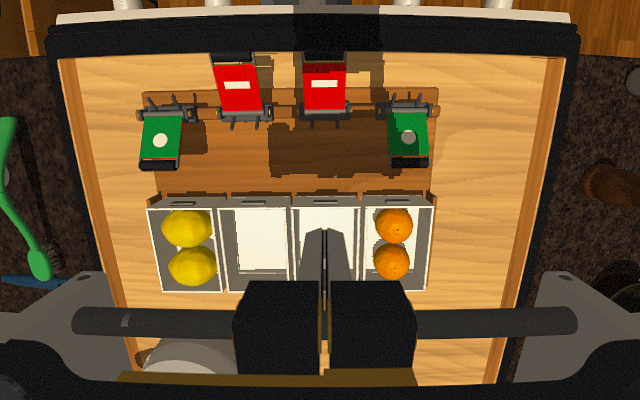

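```bash
python3 -m jog '[[0,0,-2,0,0,0,0],[0,0,0,0,0,0,0],[0,0,0,0,0,0,0],[0,0,0,0,0,0,0]]' && python3 - <<'E'
from cell import order
print(order.sign_off())
E
```

```text
clock: 12.0
eef_pos: [600.6, 73.7, 258.9]
eef_rot: [-3.141, -0.002, -3.141]
wrist_force: [0.0, 0.2, -0.2]
finger_gap: 0.8
the job is handed in; nothing more can be done
None
```

I flipped the three wrong tags with the shut fingertip and handed the job in at 12 s of the 48 s allowed. From the robot's left, the mandarin bin's tag went from red to green, the first empty bin's from green to red, and the lemon bin's from red to green. The other empty bin's tag was already red, so I left it alone.

- **Last picture (wrist camera):** it shows green at the two fruit bins and red at the two empty ones. Each tag lies over on its stop, and the fruit is still in its bins with no shift visible. I judged the tags by eye and did not measure their angles.
- **Contact:** the arm finished in clear air about 260 mm up, with the wrist force near zero. The readings after each push were at most about 1.5 N.
- **Bystanders:** the arm kept clear of the salt shaker, pepper mill, cup and honey jar. I took no before-and-after measurements of them or of the fruit.
- **Disagreements:** some bin-rim points from the side and top views missed each other by up to about 6 mm. The tag positions, from the wrist and top views, agreed to within 1 mm, and I used those for the moves. The arm also settled a few millimetres off on some moves, which I corrected before pushing.

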